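Load the parts tray past the drop gate

TASK

Load the parts tray into the feeder chute: with one fingertip press down the long treadle beside the chute to hold the drop gate up, and with the other finger push the tray by its upright handle plate under the gate until it is fully home against the end stop. Then let go of the treadle so that the gate drops shut behind the tray. Grasp and lift nothing, keep the tray flat in the chute, and leave the solder spool and the loose terminal block where they are.

Things in the scene. Friction and masses are not known exactly. Their poses are not given: they have to be found in the camera images.
- chute: Fixed aluminium chute, 138 x 334 mm, on feet. Origin: on the underside of its base plate, 4 mm above the bench, on the channel's centre line, below the gate blade. +y: the way the tray is pushed; +x: to the treadle's side; z up. Channel: floor z = 5 mm, x = -33 to 33, y = -230 to the end stop at y = 81 mm; walls 5 mm thick, top z = 27 mm. Hinge brackets at x = 37 to 44 mm, up to z = 48 mm.
- gate (a joint): Angle (rad) of the dark steel gate on a rod hinge along the chute's y at chute x = 38, z = 44 mm. 0 = shut; grows to 0.75 as the treadle is pressed. A spring shuts it when the treadle is let go (3 N on the treadle starts it, 6 N at 0.6). From 0.32 on, the tray's body passes freely below; pushing the tray against the blade cannot open it.
- blade (a point): Middle of the lower edge of the gate's blade, 22 mm wide and 6 mm thick; shut, it is at chute x = -15, y = 0, z = 18 mm, hanging from an arm that crosses the chute (top z = 52 mm). The tray's body, 30 mm high in the chute, cannot pass it when shut; the tray's tongue can.
- treadle (a point): Centre of the top face of the treadle, a dark steel plate 28 x 180 mm, one piece with the gate, along the chute outside its wall. Shut it is level at chute z = 44, x = 56 to 84, y = -225 to -45 mm. Pressed 16 mm down the gate is at about 0.52; 10 mm is the least that lets the tray through, 21 mm is the stop. A finger may slide along it while pressing.
- tray: Loose grey tray, 0.3 kg, holding four green terminal blocks, axes parallel to the chute's. Origin: centre of the underside of its body (60 mm in x, 70 in y, 25 high). A tongue 30 mm wide, 6 high, runs to -y and ends in an upright handle plate 44 mm wide, 6 thick, 42 high, rear face at y = -105 mm. Home: origin at chute y = 46 mm, body 8 mm past the blade, handle still before the gate.
- push_face (a point): Centre of the rear (-y) face of the tray's handle plate, 21 mm above the tray's underside (30 mm above the bench): the face to push.
- solder_spool: Bystander: black spool of white wire, 59 x 72 x 41 mm, loose on the bench beside the treadle. Origin: centre of its underside.
- terminal_block: Bystander: green terminal block 12 x 38 x 11 mm, loose on the little shelf on the chute's -x side. Origin: centre of its underside.

How it is judged (in metres and radians):
On the way:
1. the gate is held up while the tray's body is under its blade (value of joint gate above 0.25 rad and y of tray in the frame of chute between -0.02 and 0.03 m), for 0.1 s.
At the end, for the whole second after the job is handed in: The tray lies flat in the chute with its nose within 8 mm of the end stop, at rest, and the gate is shut behind its body (joint below 0.06) (y of tray in the frame of chute between 0.038 and 0.052 m and z of tray in the frame of chute below 0.009 m and angle between tray's own z axis and vertical below 0.08 rad and value of joint gate below 0.06 rad and linear speed of tray below 0.01 m/s); the robot touches nothing.
It fails at once if the tray was lifted more than 12 mm or tipped (z of tray in the frame of chute above 0.017 m or angle between tray's own z axis and vertical above 0.2 rad).
It fails at once if a bystander was moved more than 30 mm (distance of any of solder_spool, terminal_block from where it was at the start of the episode above 0.03 m).
It also fails if it takes over 40 s, if anything falls off the work surface, if the arm or the gripper's body presses on something with over 40 N, if the wrist force passes 120 N, or if a joint passes its speed limit or range.

ROBOT

A 6-joint arm with a two-finger parallel gripper is mounted at the origin on the work surface; the furniture and walls round the work are solid. World frame = base frame: x ahead of the robot, y to its left, z up, the work surface at z = 0. Lengths are in mm, angles in rad, forces in N, time in s.
With the tool pointing down it reaches from about 275 to 1000 mm from the base axis. Payload 8.4 kg.
Tool frame: the origin (TCP) lies at the centre of the arm's flange, where the gripper is bolted on; the fingertips stand 173 mm ahead of it and the grasp point (between the pads) lies 155 mm ahead of it (tcp_to_tips is the distance from the TCP to the fingertips, in mm); z points along the fingers, x is the direction in which the jaws open and shut, and the axes are right-handed (so a half turn about z gives the same grasp; the last joint's range is limited). The gripper opens to 85 mm and grips with 20 to 120 N. Pads are 22 mm wide; open, the fingers measure 114 mm over their backs; the gripper's body (76 mm by 85 mm) begins 54 mm behind the grasp point. The pads swing forward as they close: fully open they stand 13 mm farther back than shut.
Start: joints at [-1.134, 0.353, 1.633, -0, 1.155, -0.002], TCP at [265.533, -565.793, 404.681] pointing down, gripper open.
Joint ranges: [-2.63, 2.63], [-0.92, 2.1], [0.06, 2.66], [-1.3, 4.44], [0, 2.69], [-3.02, 3.02]. Speed limits (rad/s): [2.22, 2.22, 2.79, 3.14, 3.14, 3.14].

INTERFACE

Orientations are given as [roll, pitch, yaw] about the fixed x, y, z axes, in that order (R = Rz(yaw) Ry(pitch) Rx(roll)).
In Python, from rig import sense, grab_frame, camera_info, sign_off, tcp_to_tips gives the robot as it stands.
- The arm moves only by the shell command python3 -m creep 'ROWS' [FORCE]. ROWS is text: rows parted by semicolons, each of 5 numbers parted by spaces: the opening in per cent of the stroke, from 0 (shut) to 100 (fully open), then the shift along the tool's x, y, z in cm, then the turn about the tool's z in degrees. In form: fingers tx ty tz roll; .... A call has 1 to 20 rows; each row is the pose to reach, as a shift and turn from the pose measured when the call began, along the tool's axes at that moment; what a row does not reach only later rows make up. A row lasts 1/10 s, in which the tool goes at most 50 mm and 8.59 degrees, less where a joint would pass 70% of its speed; a pose out of reach is approached as far as the arm can. A call with a gripper value outside its range is refused whole. The fingers move at their own pace and stop on an object; FORCE is the grip in N (left out, the last holds). Time passes only in rows, so rows that repeat a pose let the fingers close. It gives the time, the measured TCP pose, the force and the opening at its end, in the units of the state.
- sense(): the state, without advancing time (a new reading comes with each control period).
- grab_frame(name): name is "scene" or "top"; returns (picture, depth): 384x512x3 uint8, blue, green, red; 384x512 float32, mm along the optical axis (not along the pixel's ray), 0 where there is no reading.
- camera_info(name): a dict with "vertical_fov" (degrees; the focal length in pixels is half the picture's height over the tangent of half this angle, whatever the lens; pixels are square), "cx", "cy" (the principal point, pixels), "world_to_cam" (4x4, takes a point from world to camera coordinates). Camera axes: x right, y down, z forward; pixel columns grow to the right and rows downward; lengths in mm; the calibration is good to about 2 mm. A picture is of the moment at which its call begins. camera_info takes no time and is no camera call.
- sign_off(): hands the job in, once; it reports no verdict.
The state is a dict: "clock": time; "qpos": joint angles; "qvel": joint speeds; "joint_efforts": joint torques, N m; "eef_pos": TCP position; "tcp_rot": TCP orientation; "contact_force": force on the tool from outside, world axes, zero at the start; "wrist_torque": the same for the moment, N m; "opening": opening from 0.0 (shut) to 1.0 (fully open).
Only numpy, scipy, OpenCV 4.12 (cv2) and the standard library are available. Lean on these libraries where they do the work, as an engineer would, in place of code of your own. Each camera call takes 0.05 s, during which the arm holds its last target.

## Working session

There is one attempt and no reset: what is moved stays moved. The work goes in short steps, Python scripts to look and compute and a shell command to move; the robot and the scene stay as the last step left them, time stands still between calls to the robot, and variables do not carry over. Pictures are saved under pics/ and viewed, and the job is handed in when it is done.

```bash
ls; mkdir -p pics; python3 - <<'E'
from rig import *
import cv2,numpy as np
print(sense(), tcp_to_tips)
for n in("scene","top"):
    im,d=grab_frame(n); cv2.imwrite(f"pics/{n}0.png",im); np.save(f"pics/{n}0.npy",d)
    print(n,camera_info(n))
E
```

```text
pics
{'clock': 0.0, 'qpos': array([-1.13436642e+00,  3.53642488e-01,  1.63412183e+00,  4.22383292e-06,
        1.15519493e+00, -2.40516687e-03]), 'qvel': array([-0.00048964, -0.00087213,  0.00080221,  0.00114123,  0.00150106,
        0.00086819]), 'joint_efforts': array([-4.22129206e-04, -6.05244541e+01, -3.42063332e+01,  1.34840470e-04,
        9.29994247e-03,  5.48119647e-05]), 'eef_pos': array([ 265.45379387, -565.57236643,  403.9703153 ]), 'tcp_rot': array([-3.14158550e+00,  1.36658744e-03, -1.13196295e+00]), 'contact_force': array([-0.3374954 , -0.79281397, -0.6512428 ]), 'wrist_torque': array([ 0.01357603, -0.02357628, -0.03110452]), 'opening': 0.9974681480905098} 173.4
scene {'vertical_fov': 46.60880851265621, 'cx': 257.9015762206345, 'cy': 188.0771728090343, 'world_to_cam': array([[-7.91159683e-01, -6.11609327e-01,  6.21929832e-04,
         4.60474922e+02],
       [-3.87780268e-01,  5.00834178e-01, -7.73816251e-01,
         2.98955681e+02],
       [ 4.72961753e-01, -6.12453392e-01, -6.33409838e-01,
         5.80634526e+02],
       [ 0.00000000e+00,  0.00000000e+00,  0.00000000e+00,
         1.00000000e+00]])}
top {'vertical_fov': 51.18902593284296, 'cx': 259.7521574872137, 'cy': 194.7826630535394, 'world_to_cam': array([[ 1.35936743e-02, -9.98934592e-01, -4.41009496e-02,
         1.22592444e+01],
       [-9.95120272e-01, -9.20471064e-03, -9.82390860e-02,
         5.75575292e+02],
       [ 9.77284848e-02,  4.52211791e-02, -9.94185188e-01,
         8.51588940e+02],
       [ 0.00000000e+00,  0.00000000e+00,  0.00000000e+00,
         1.00000000e+00]])}
```

View pics/scene0.png

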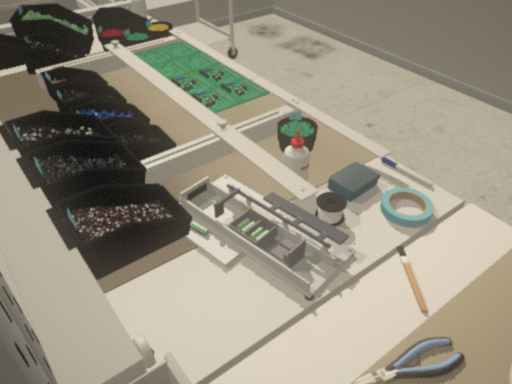

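View pics/top0.png

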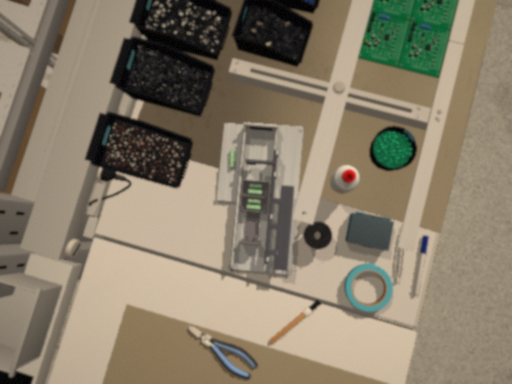

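```bash
python3 - <<'E'
import cv2
im=cv2.imread("pics/top0.png")
c=im[115:285,205:345]; cv2.imwrite("pics/top0c.png",cv2.resize(c[:, :],None,fx=3.5,fy=3.5,interpolation=cv2.INTER_CUBIC))
im=cv2.imread("pics/scene0.png")
c=im[170:305,175:365]; cv2.imwrite("pics/scene0c.png",cv2.resize(c,None,fx=4,fy=4,interpolation=cv2.INTER_CUBIC))
E
```

```text
(no output)
```

View pics/top0c.png

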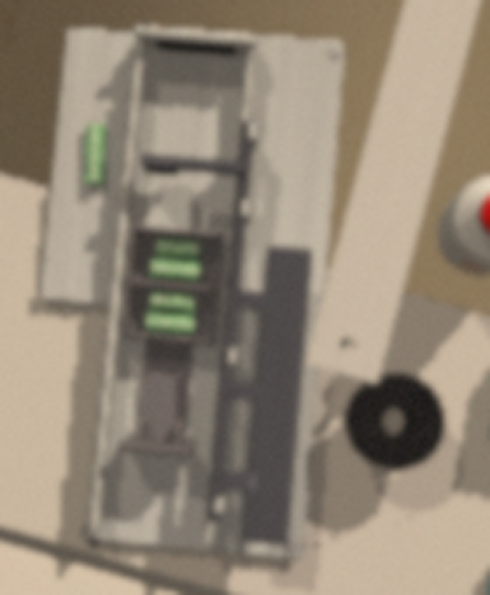

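View pics/scene0c.png

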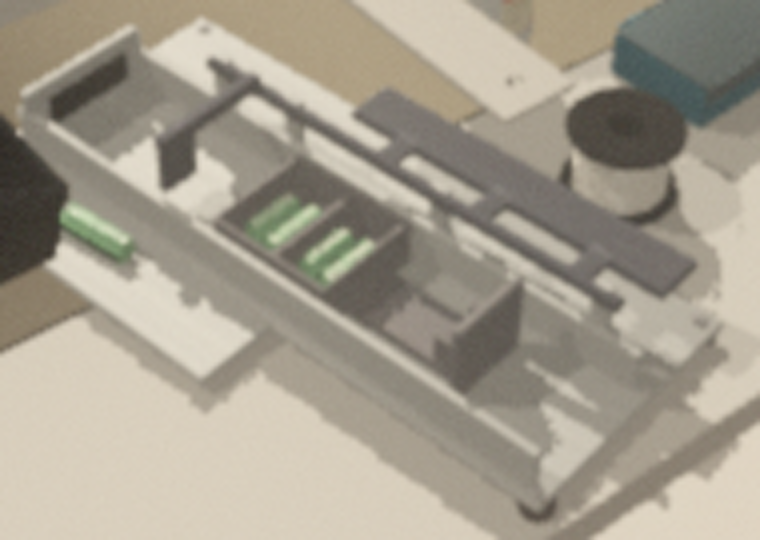

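```bash
cat > h.py <<'E'
import numpy as np
from rig import *
def ray(n,u,v,z):
    c=camera_info(n); f=192/np.tan(np.radians(c['vertical_fov'])/2); M=c['world_to_cam']
    R=M[:3,:3];t=M[:3,3]; d=R.T@np.array([(u-c['cx'])/f,(v-c['cy'])/f,1]); o=-R.T@t
    return o+d*(z-o[2])/d[2]
def proj(n,p):
    c=camera_info(n); f=192/np.tan(np.radians(c['vertical_fov'])/2); M=c['world_to_cam']
    q=M[:3,:3]@np.asarray(p,float)+M[:3,3]; return c['cx']+f*q[0]/q[2],c['cy']+f*q[1]/q[2]
def T(u,v,z): return ray('top',205+u/3.5,115+v/3.5,z)
def S(u,v,z): return ray('scene',175+u/4,170+v/4,z)
E
python3 - <<'E'
from h import *
np.set_printoptions(suppress=True,precision=1)
print("treadle top",[T(*p,48) for p in((268,248),(310,250),(288,543),(243,540))])
print("treadle scene",[S(*p,48) for p in((383,90),(357,107),(695,265),(667,292))])
print("handle top",[T(*p,51) for p in((132,446),(188,449))])
print("handle scene",[S(*p,51) for p in((522,285),(447,340))])
print("tray corners scene z34",[S(*p,34) for p in((220,215),(300,157),(408,222))])
print("wall ends scene z31",[S(*p,31) for p in((540,455),(25,105),(138,30))])
E
```

```text
treadle top [array([593.2, -28.7,  48. ]), array([592.2, -54.4,  48. ]), array([414.9, -42.1,  48. ]), array([416.2, -15.1,  48. ])]
treadle scene [array([589.1, -49.6,  48. ]), array([591.4, -31.9,  48. ]), array([412.9, -37.2,  48. ]), array([414.5, -15.8,  48. ])]
handle top [array([471.4,  52.6,  51. ]), array([470.1,  18.6,  51. ])]
handle scene [array([464. ,  20.9,  51. ]), array([471.3,  65.9,  51. ])]
tray corners scene z34 [array([604.8,  53.7,  34. ]), array([600.5,   0.5,  34. ]), array([534.4,   5. ,  34. ])]
wall ends scene z31 [array([416.8,  78.1,  31. ]), array([733.3,  50.8,  31. ]), array([730. , -27.5,  31. ])]
```

```bash
cat >> h.py <<'E'
def W(p,c):  # chute xyz -> world
    X,Y,s=c; y=np.array([np.cos(s),np.sin(s)]); x=np.array([np.sin(s),-np.cos(s)])
    q=np.array([X,Y])+x*p[0]+y*p[1]; return np.array([q[0],q[1],p[2]+4])
def C(w,c):
    X,Y,s=c; y=np.array([np.cos(s),np.sin(s)]); x=np.array([np.sin(s),-np.cos(s)]); d=np.array(w[:2])-[X,Y]
    return np.array([d@x,d@y,w[2]-4])
E
python3 - <<'E'
from h import *
from scipy.optimize import least_squares
np.set_printoptions(suppress=True,precision=2)
t=[(56,-45),(84,-45),(84,-225),(56,-225)]
obs=[('top',205+u/3.5,115+v/3.5,(*p,44)) for (u,v),p in zip(((268,248),(310,250),(288,543),(243,540)),t)]
obs+=[('scene',175+u/4,170+v/4,(*p,44)) for (u,v),p in zip(((383,90),(357,107),(695,265),(667,292)),(t[1],t[0],t[2],t[3]))]
obs+=[('scene',175+540/4,170+455/4,(-38,-230,27)),('top',205+92/3.5,115+540/3.5,(-38,-230,27))]
f=lambda c:np.ravel([np.subtract(proj(o[0],W(o[3],c)),o[1:3]) for o in obs])
r=least_squares(f,[640,25,-.07],loss='soft_l1',x_scale=[1,1,.01]); c=r.x
print(c,'\n',f(c).reshape(-1,2))
for p in (T(132,446,51),T(188,449,51),S(522,285,51),S(447,340,51),S(220,215,34),S(300,157,34),S(408,222,34),S(25,105,31),S(138,30,31)): print(C(p,c))
# spool, wall
print(C(T(395,420,45),c), [proj('top',W(p,c)) for p in ((0,0,48),)])
E
```

```text
[642.97  25.41  -0.07] 
 [[-0.6  -0.5 ]
 [ 0.44 -0.07]
 [ 0.4   1.03]
 [-0.04  0.73]
 [ 0.41 -2.14]
 [-2.61  0.61]
 [ 1.7  -1.84]
 [-0.29  0.22]
 [ 0.01  0.59]
 [-0.47 -1.42]]
[ -15.35 -173.     47.  ]
[  18.62 -171.98   47.  ]
[  16.71 -178.27   47.  ]
[ -28.66 -174.02   47.  ]
[-25.61 -40.01  30.  ]
[ 27.74 -40.64  30.  ]
[  27.82 -106.91   30.  ]
[-31.56  88.38  27.  ]
[46.85 90.48 27.  ]
[ 142.01 -144.33   41.  ] [(np.float64(256.65231844081285), np.float64(162.48922424253834))]
```

```bash
cat >> h.py <<'E'
c0=np.array([642.97,25.41,-0.07])
E
python3 - <<'E'
from h import *
import re
from scipy.optimize import least_squares
t=[(56,-45),(84,-45),(84,-225),(56,-225)]
obs=[('top',205+u/3.5,115+v/3.5,(*p,44)) for (u,v),p in zip(((268,248),(310,250),(288,543),(243,540)),t)]
obs+=[('scene',175+u/4,170+v/4,(*p,44)) for (u,v),p in zip(((383,90),(357,107),(695,265),(667,292)),(t[1],t[0],t[2],t[3]))]
obs+=[('scene',175+540/4,170+455/4,(-38,-230,27)),('top',205+92/3.5,115+540/3.5,(-38,-230,27))]
f=lambda c:np.ravel([np.subtract(proj(o[0],W(o[3],c)),o[1:3]) for o in obs])
c=least_squares(f,[640,25,-.07],loss='soft_l1',x_scale=[1,1,.01]).x
open('h.py','a').write(f'''c0=np.array({c.tolist()})
from scipy.spatial.transform import Rotation as Ro
def plan(p,z=None):
    s=sense(); R=Ro.from_euler('xyz',s['tcp_rot']).as_matrix(); w=W(p,c0); w[2]=z if z else s['eef_pos'][2]
    print('shift cm',np.round(R.T@(w-s['eef_pos'])/10,2)); want=-np.pi/2+c0[2]
    print('roll deg',np.degrees(s['tcp_rot'][2]-want),'tcp in chute',np.round(C(s['eef_pos'],c0),1),'open',s['opening'],'F',np.round(s['contact_force'],1),'M',np.round(s['wrist_torque'],2),'t',s['clock'])
''')
E
python3 -c "
from h import *
print(c0);plan((33.5,-202,0))"
```

```text
[ 6.42969329e+02  2.54141664e+01 -6.85131622e-02]
shift cm [-44.35 -40.     0.06]
roll deg 29.065038154698538 tcp in chute [ 615.5 -336.2  400. ] open 0.9983127394800806 F [ 0.3 -1.3 -0.2] M [ 0.01 -0.    0.08] t 0.1
```

```bash
python3 -m creep '60 -5 -4.5 0 4; 60 -10 -9 0 8; 60 -15 -13.5 0 12; 60 -20 -18 0 16; 60 -25 -22.5 0 20; 60 -30 -27 0 24; 60 -35 -31.6 0 29; 60 -40 -36 0 29; 60 -44.35 -40 0 29; 60 -44.35 -40 0 29; 60 -44.35 -40 0 29; 60 -44.35 -40 0 29; 60 -44.35 -40 0 29; 60 -44.35 -40 0 29; 60 -44.35 -40 0 29; 60 -44.35 -40 0 29'; python3 -c "
from h import *
plan((33.5,-202,0),255)"
```

```text
clock: 1.7
eef_pos: [438.8, 4.6, 404.5]
tcp_rot: [3.141, 0.001, -1.64]
contact_force: [0.8, -0.9, -0.0]
opening: 0.601
shift cm [-0.11 -0.04 14.95]
roll deg -0.045791417020788545 tcp in chute [  34.7 -202.3  400.5] open 0.6010519868853395 F [ 0.8 -0.9 -0. ] M [-0.04 -0.01  0.04] t 1.7
```

```bash
python3 -m creep '60 -0.1 0 4 0; 60 -0.1 0 8 0; 60 -0.1 0 12 0; 60 -0.1 0 15 0; 60 -0.1 0 15 0; 60 -0.1 0 15 0'; python3 - <<'E'
from h import *
import cv2
plan((33.5,-202,0),255)
im,d=grab_frame("scene"); cv2.imwrite("pics/s1.png",cv2.resize(im[130:305,155:365],None,fx=3.8,fy=3.4,interpolation=cv2.INTER_CUBIC))
im,d=grab_frame("top"); cv2.imwrite("pics/t1.png",cv2.resize(im[115:285,205:345],None,fx=3.5,fy=3.5,interpolation=cv2.INTER_CUBIC))
E
```

```text
clock: 2.3
eef_pos: [438.8, 4.9, 254.8]
tcp_rot: [3.14, 0.001, -1.642]
contact_force: [0.5, 0.6, 0.4]
opening: 0.598
shift cm [-0.09 -0.03 -0.02]
roll deg -0.13750752439574063 tcp in chute [  34.4 -202.3  250.8] open 0.597712860154961 F [0.5 0.6 0.4] M [-0.02 -0.01  0.02] t 2.3
```

View pics/s1.png

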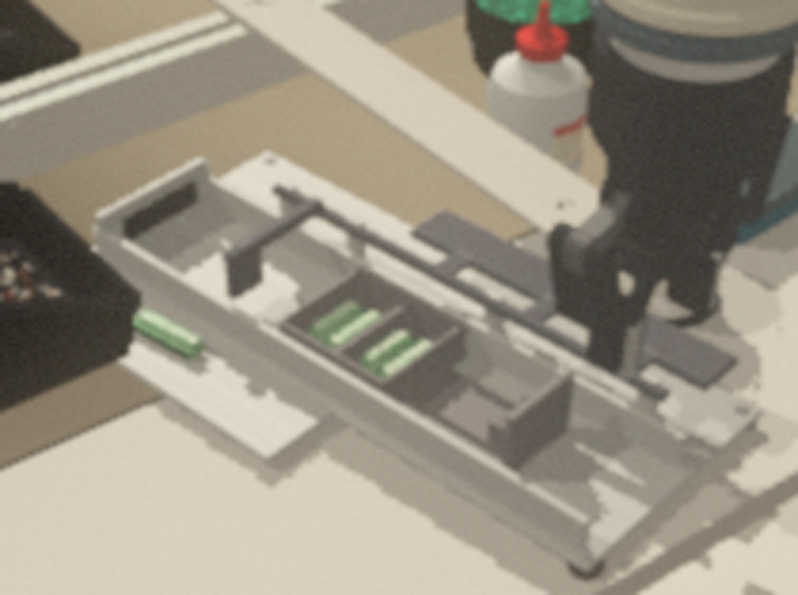

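View pics/t1.png

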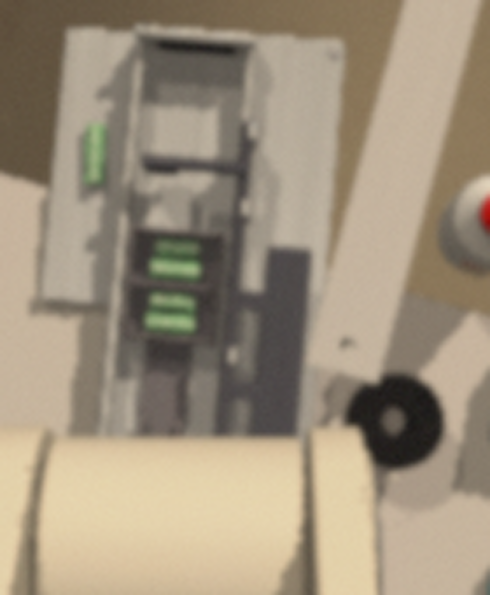

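```bash
python3 - <<'E'
from h import *
import cv2
im,d=grab_frame("scene")
c=camera_info('scene'); f=192/np.tan(np.radians(c['vertical_fov'])/2); M=c['world_to_cam']
def P(u,v):
    z=d[v,u]; q=np.array([(u-c['cx'])/f*z,(v-c['cy'])/f*z,z]); return C(M[:3,:3].T@(q-M[:3,3]),c0)
for u,v in [(312,224),(312,229),(312,233),(314,235),(316,232),(318,225),(338,214),(335,213),(345,205)]: print(u,v,P(u,v).round(1), im[v,u])
cv2.imwrite("pics/s2.png",cv2.resize(im[180:255,290:360],None,fx=8,fy=8,interpolation=cv2.INTER_CUBIC))
E
```

```text
312 224 [ -24.8 -213.5  139.8] [54 61 64]
312 229 [  -5.4 -202.3  108. ] [58 63 67]
312 233 [  -4.4 -202.4   98.6] [59 65 66]
314 235 [  -4.2 -206.3   96.6] [62 67 70]
316 232 [  -2.3 -208.2  103. ] [57 61 65]
318 225 [   1.2 -208.1  115.5] [58 62 64]
338 214 [  60.6 -207.7   97.4] [58 63 67]
335 213 [  61.3 -201.5   95.4] [56 63 66]
345 205 [ 152.6 -170.6   34.7] [77 84 89]
```

View pics/s2.png

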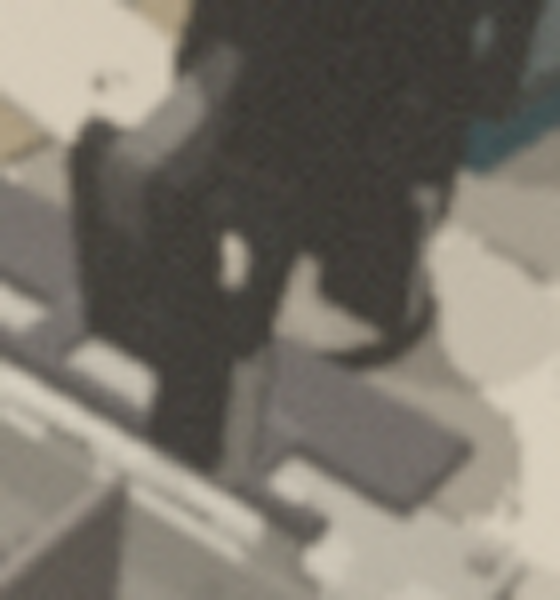

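```bash
python3 -m creep '60 0.15 0 1 0; 60 0.15 0 2 0; 60 0.15 0 2.7 0; 60 0.15 0 3.2 0; 60 0.15 0 3.5 0;60 0.15 0 3.5 0'; python3 -c "
from h import *
plan((36,-202,0),204)"
```

```text
clock: 3.05
eef_pos: [439.4, 4.0, 220.6]
tcp_rot: [-3.141, 0.001, -1.641]
contact_force: [0.2, -0.2, 0.0]
opening: 0.597
shift cm [0.07 0.04 1.66]
roll deg -0.07925956334016718 tcp in chute [  35.3 -201.7  216.6] open 0.5967927077996442 F [ 0.2 -0.2  0. ] M [-0.   -0.02  0.02] t 3.05
```

```bash
python3 -m creep '60 0.05 0 0.3 0; 60 0.05 0 0.6 0; 60 0.05 0 0.8 0'; python3 -m creep '60 0 0 0.2 0; 60 0 0 0.4 0; 60 0 0 0.4 0';  python3 -m creep '60 0 0 0.2 0; 60 0 0 0.4 0; 60 0 0 0.4 0'; python3 - <<'E'
from h import *
import cv2
plan((36,-202,0),204)
im,d=grab_frame("scene"); cv2.imwrite("pics/s3.png",cv2.resize(im[160:305,175:365],None,fx=4,fy=4,interpolation=cv2.INTER_CUBIC))
E
```

```text
clock: 3.35
eef_pos: [439.6, 3.7, 212.6]
tcp_rot: [-3.14, 0.001, -1.641]
contact_force: [-0.4, 3.2, 5.7]
opening: 0.603
clock: 3.65
eef_pos: [439.8, 3.7, 208.7]
tcp_rot: [-3.139, 0.001, -1.641]
contact_force: [-1.0, 2.1, 6.1]
opening: 0.598
clock: 3.95
eef_pos: [440.0, 3.7, 204.8]
tcp_rot: [-3.139, 0.001, -1.641]
contact_force: [-0.9, 0.7, 5.9]
opening: 0.598
shift cm [0.05 0.1  0.08]
roll deg -0.06890596261740968 tcp in chute [  35.5 -201.   200.8] open 0.598383510450836 F [-0.9  0.7  5.9] M [-0.08  0.11 -0.03] t 3.95
```

View pics/s3.png

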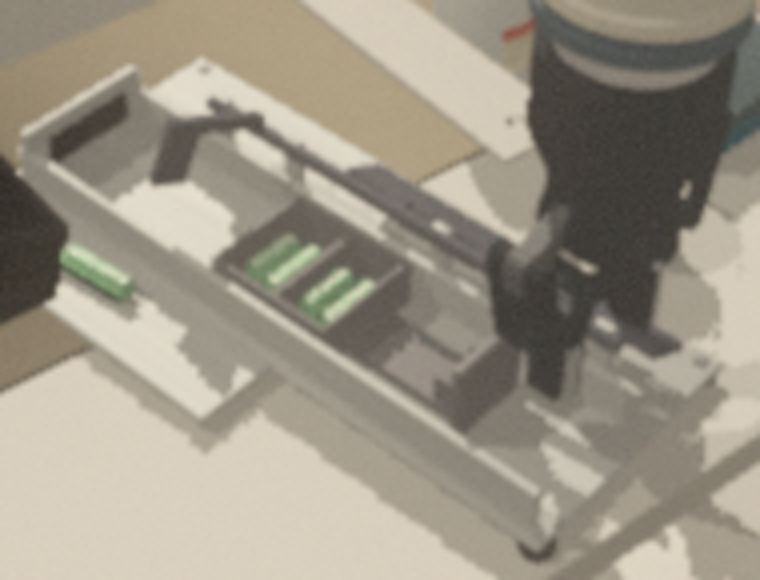

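```bash
python3 -m creep '60 0.05 0 0.2 0; 60 0.05 0 0.45 0; 60 0.05 0 0.45 0; 60 0.05 -0.3 0.45 0; 60 0.05 -0.6 0.45 0; 60 0.05 -0.9 0.45 0;60 0.05 -1.2 0.45 0; 60 0.05 -1.6 0.45 0; 60 0.05 -2.0 0.45 0; 60 0.05 -2.4 0.45 0; 60 0.05 -2.8 0.45 0;60 0.05 -2.8 0.45 0'; python3 - <<'E'
from h import *
import cv2
plan((36,-202,0),200)
im,d=grab_frame("scene"); cv2.imwrite("pics/s4.png",cv2.resize(im[160:305,175:365],None,fx=4,fy=4,interpolation=cv2.INTER_CUBIC))
E
```

```text
clock: 5.2
eef_pos: [466.6, 0.9, 199.9]
tcp_rot: [3.14, 0.0, -1.64]
contact_force: [-5.0, -3.6, 3.5]
opening: 0.601
shift cm [-0.05  2.77 -0.  ]
roll deg -0.05584780759158484 tcp in chute [  36.5 -174.3  195.9] open 0.6011136370394711 F [-5.  -3.6  3.5] M [-0.63  0.94 -0.08] t 5.2
```

View pics/s4.png

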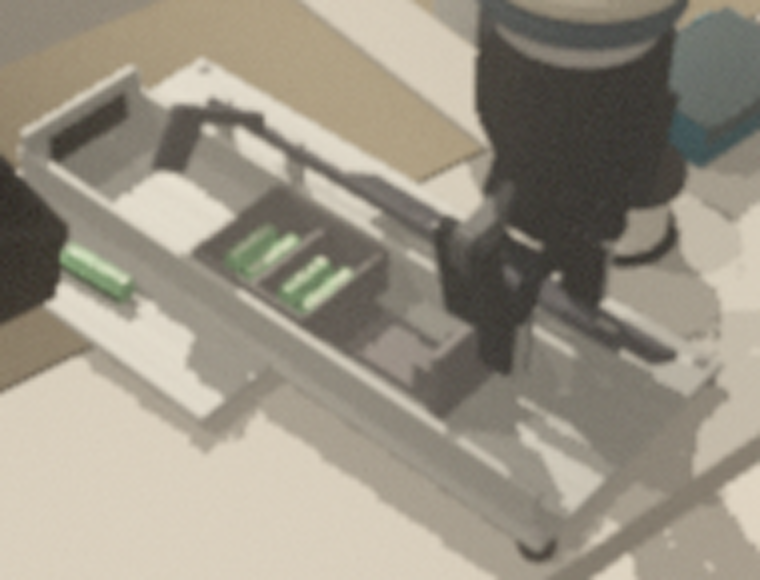

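The gate is up (blade at 175,140, above the wall line) and the tray is moving with finger B on its handle plate (near 455,360). I'll keep pushing.

```bash
python3 -m creep '60 0 -0.4 0.05 0; 60 0 -0.8 0.05 0; 60 0 -1.2 0.05 0; 60 0 -1.6 0.05 0; 60 0 -2.0 0.05 0; 60 0 -2.4 0.05 0; 60 0 -2.8 0.05 0; 60 0 -3.2 0.05 0; 60 0 -3.6 0.05 0;60 0 -4.0 0.05 0;60 0 -4.4 0.05 0; 60 0 -4.8 0.05 0; 60 0 -5.2 0.05 0; 60 0 -5.6 0.05 0; 60 0 -5.6 0.05 0'; python3 - <<'E'
from h import *
import cv2
plan((36,-202,0),200)
im,d=grab_frame("scene"); cv2.imwrite("pics/s5.png",cv2.resize(im[160:305,175:365],None,fx=4,fy=4,interpolation=cv2.INTER_CUBIC))
E
```

```text
clock: 6.75
eef_pos: [520.9, -3.4, 198.7]
tcp_rot: [3.135, -0.001, -1.64]
contact_force: [-6.3, -2.8, 3.7]
opening: 0.602
shift cm [-0.1   8.22 -0.08]
roll deg -0.03683602511954314 tcp in chute [  37.1 -119.8  194.7] open 0.6024117504438922 F [-6.3 -2.8  3.7] M [-0.65  1.05 -0.03] t 6.75
```

View pics/s5.png

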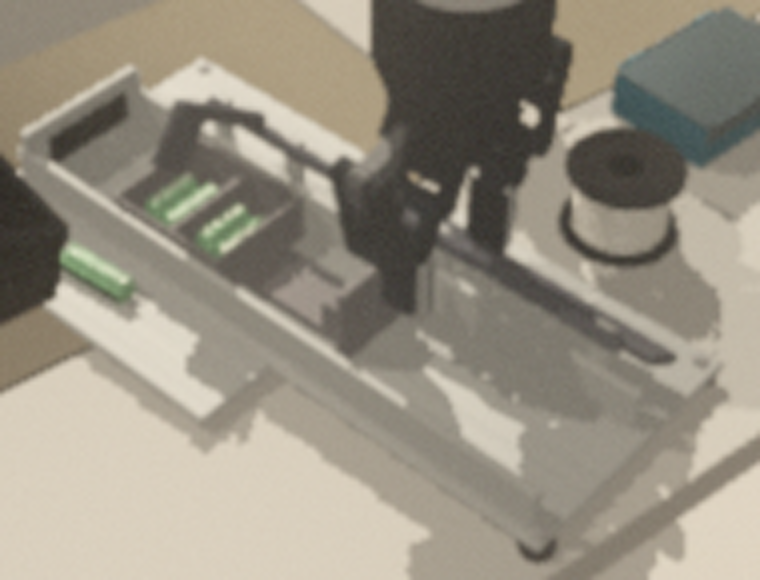

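Nose is under the blade with no extra resistance. About 50 mm are left.

```bash
python3 -m creep '60 -0.05 -0.4 0 0; 60 -0.05 -0.8 0 0; 60 -0.05 -1.2 0 0; 60 -0.05 -1.6 0 0; 60 -0.05 -2.0 0 0; 60 -0.05 -2.4 0 0; 60 -0.05 -2.8 0 0; 60 -0.05 -3.2 0 0; 60 -0.05 -3.5 0 0;60 -0.05 -3.8 0 0;60 -0.05 -4.1 0 0; 60 -0.05 -4.3 0 0;60 -0.05 -4.3 0 0'; python3 - <<'E'
from h import *
import cv2
plan((36,-202,0),200)
im,d=grab_frame("scene"); cv2.imwrite("pics/s6.png",cv2.resize(im[160:305,175:365],None,fx=4,fy=4,interpolation=cv2.INTER_CUBIC))
E
```

```text
clock: 8.1
eef_pos: [561.9, -6.3, 197.8]
tcp_rot: [3.13, -0.002, -1.64]
contact_force: [-9.0, -2.6, 7.0]
opening: 0.599
shift cm [-0.11 12.33 -0.07]
roll deg -0.017829478814202136 tcp in chute [ 37.1 -78.7 193.8] open 0.5988982244265305 F [-9.  -2.6  7. ] M [-0.5   1.33 -0.05] t 8.1
```

View pics/s6.png

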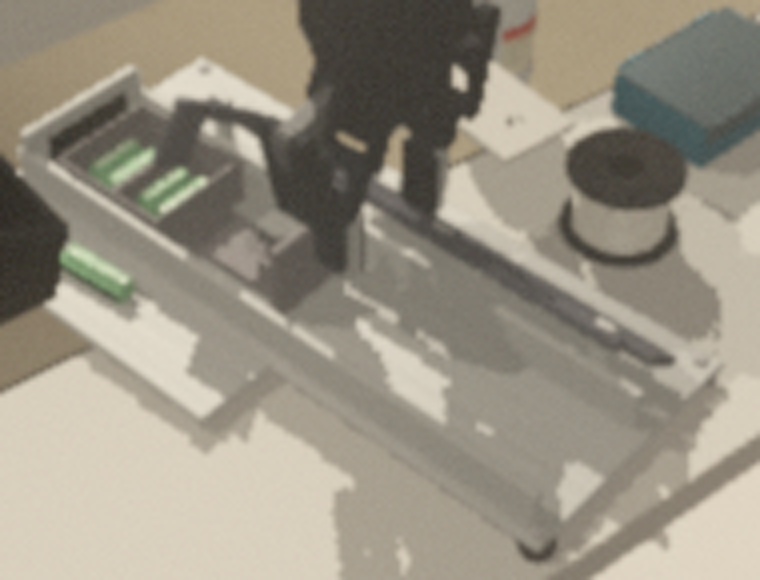

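```bash
python3 -m creep '60 -0.05 -0.2 0 0; 60 -0.05 -0.4 0 0; 60 -0.05 -0.4 0 0'; python3 -m creep '60 0 -0.2 0 0; 60 0 -0.4 0 0; 60 0 -0.4 0 0'
```

```text
clock: 8.45
eef_pos: [564.0, -6.4, 197.3]
tcp_rot: [3.124, -0.003, -1.639]
contact_force: [-8.6, -1.5, 8.2]
opening: 0.598
clock: 8.75
eef_pos: [566.1, -6.8, 196.8]
tcp_rot: [3.119, -0.003, -1.639]
contact_force: [-10.1, -1.8, 9.5]
opening: 0.598
```

```bash
python3 - <<'E'
from h import *
import cv2
plan((36,-202,0),200)
im,d=grab_frame("scene"); cv2.imwrite("pics/s7.png",cv2.resize(im[150:260,175:295],None,fx=5.4,fy=5.4,interpolation=cv2.INTER_CUBIC))
np.save("pics/d7.npy",d)
# predicted top corners of tray body at home (chute z=30) in crop
for y0 in (36,41,46):
  for p in ((-30,y0+35,30),(-30,y0-35,30),(30,y0-35,30),(-22,y0-105,47),(-33,81,27)):
    u,v=proj('scene',W(p,c0)); print(y0,p,round((u-175)*5.4),round((v-150)*5.4))
E
```

```text
shift cm [-0.14 12.76 -0.03]
roll deg 0.014231188921486684 tcp in chute [ 37.4 -74.4 192.8] open 0.598377417513551 F [-10.1  -1.8   9.5] M [-0.26  1.4   0.06] t 8.75
36 (-30, 71, 30) 68 262
36 (-30, 1, 30) 203 350
36 (30, 1, 30) 324 265
36 (-22, -69, 47) 366 396
36 (-33, 81, 27) 44 260
41 (-30, 76, 30) 59 256
41 (-30, 6, 30) 193 343
41 (30, 6, 30) 314 259
41 (-22, -64, 47) 355 389
41 (-33, 81, 27) 44 260
46 (-30, 81, 30) 50 250
46 (-30, 11, 30) 183 337
46 (30, 11, 30) 304 253
46 (-22, -59, 47) 344 382
46 (-33, 81, 27) 44 260
```

View pics/s7.png

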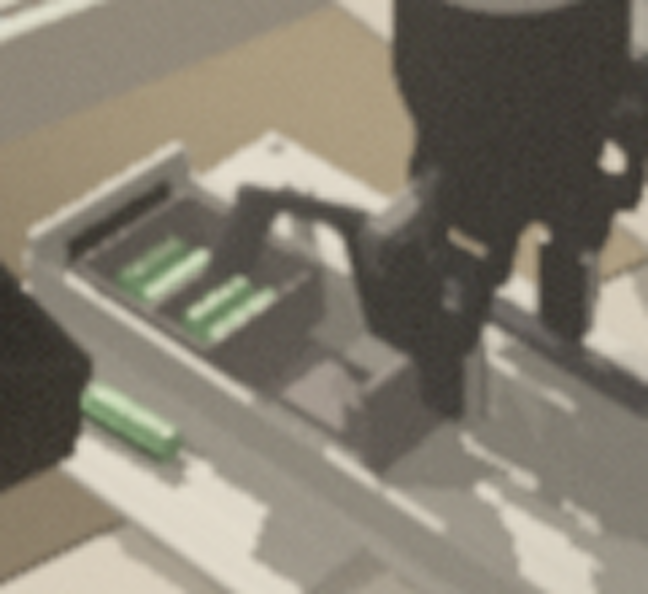

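By the projected corners the tray is at y≈36 (rear body corner at 210,350), so about 10 mm are left. The resistance is just friction and lag.

```bash
python3 -m creep '60 -0.1 -0.3 -0.1 0; 60 -0.1 -0.5 -0.1 0; 60 -0.1 -0.7 -0.1 0; 60 -0.1 -0.8 -0.1 0; 60 -0.1 -0.8 -0.1 0';python3 - <<'E'
from h import *
import cv2
plan((36,-202,0),200)
im,d=grab_frame("scene"); cv2.imwrite("pics/s8.png",cv2.resize(im[150:260,175:295],None,fx=5.4,fy=5.4,interpolation=cv2.INTER_CUBIC))
E
```

```text
clock: 9.3
eef_pos: [572.6, -6.8, 197.0]
tcp_rot: [3.114, -0.004, -1.639]
contact_force: [-6.6, -3.3, 4.4]
opening: 0.602
shift cm [-0.1  13.41  0.07]
roll deg 0.031024877199018072 tcp in chute [ 36.9 -68.  193. ] open 0.6015824576388492 F [-6.6 -3.3  4.4] M [-0.62  1.04 -0.09] t 9.3
```

View pics/s8.png

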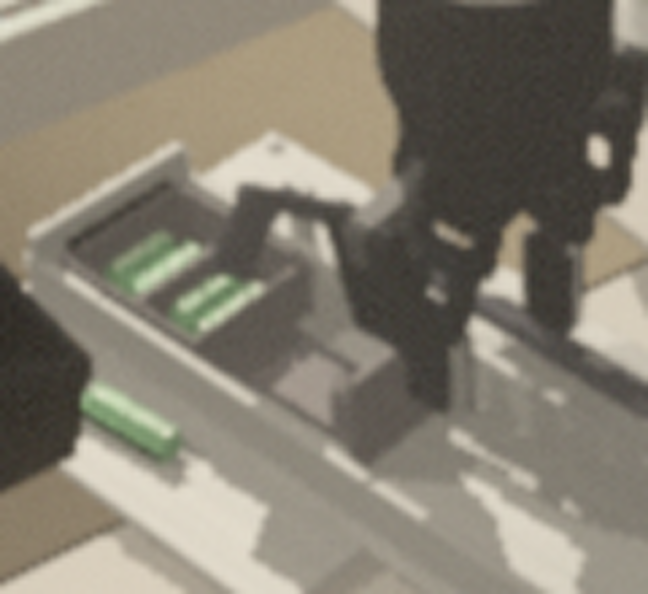

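```bash
python3 -m creep '60 -0.1 -0.2 0 0; 60 -0.1 -0.4 0 0; 60 -0.1 -0.6 0 0; 60 -0.1 -0.6 0 0'; python3 -m creep '60 0 -0.2 0 0; 60 0 -0.4 0 0; 60 0 -0.4 0 0';python3 - <<'E'
from h import *
import cv2
plan((36,-202,0),200)
im,d=grab_frame("scene"); cv2.imwrite("pics/s9.png",cv2.resize(im[150:260,175:295],None,fx=5.4,fy=5.4,interpolation=cv2.INTER_CUBIC))
E
```

```text
clock: 9.75
eef_pos: [576.7, -6.6, 196.2]
tcp_rot: [3.108, -0.005, -1.638]
contact_force: [-8.9, -3.7, 8.5]
opening: 0.6
clock: 10.05
eef_pos: [578.6, -7.1, 195.7]
tcp_rot: [3.101, -0.006, -1.638]
contact_force: [-10.8, -1.5, 10.9]
opening: 0.598
shift cm [-0.1  14.    0.13]
roll deg 0.09044456044970763 tcp in chute [ 36.8 -62.  191.7] open 0.5983339804270443 F [-10.8  -1.5  10.9] M [-0.16  1.56  0.22] t 10.05
```

View pics/s9.png

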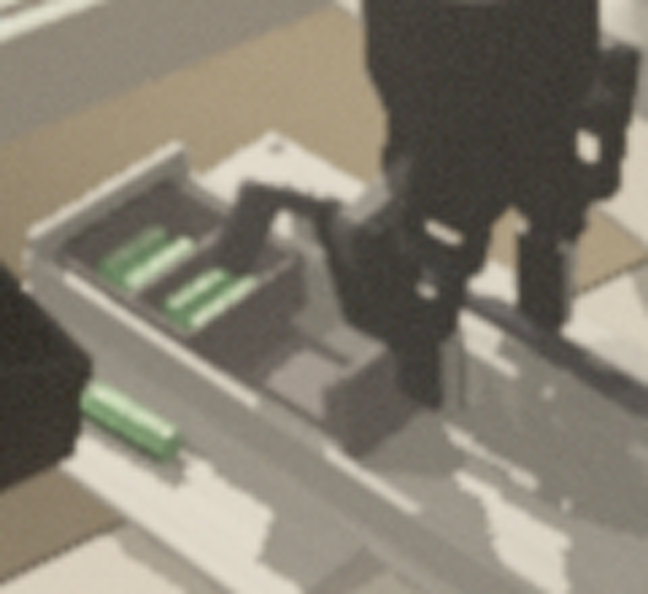

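```bash
python3 -m creep '60 -0.05 -0.2 -0.2 0; 60 -0.05 -0.4 -0.2 0; 60 -0.05 -0.6 -0.2 0; 60 -0.05 -0.6 -0.2 0';python3 - <<'E'
from h import *
import cv2
plan((36,-202,0),200)
im,d=grab_frame("scene"); cv2.imwrite("pics/s10.png",cv2.resize(im[150:260,175:295],None,fx=5.4,fy=5.4,interpolation=cv2.INTER_CUBIC))
E
```

```text
clock: 10.5
eef_pos: [580.6, -6.9, 195.9]
tcp_rot: [3.089, -0.007, -1.637]
contact_force: [-16.4, 1.1, 7.9]
opening: 0.604
shift cm [-0.09 14.2   0.33]
roll deg 0.14982272398728239 tcp in chute [ 36.5 -60.  191.9] open 0.6044220609424426 F [-16.4   1.1   7.9] M [0.07 2.41 0.49] t 10.5
```

View pics/s10.png

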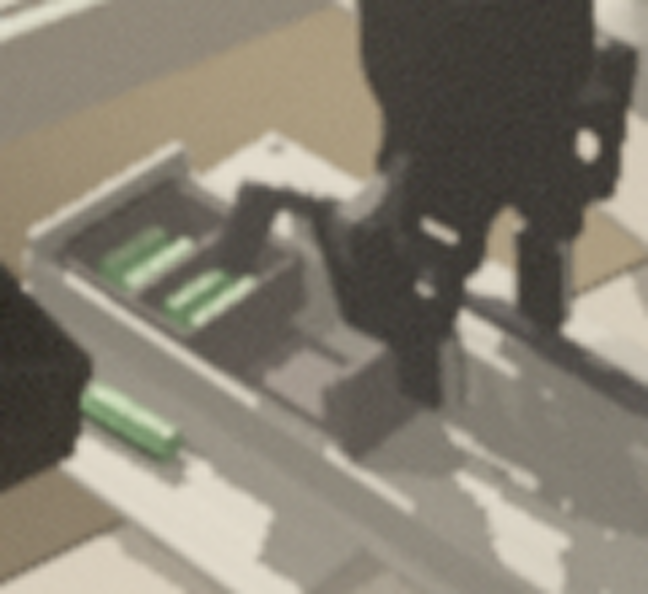

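Pushing further moved nothing in the picture while the force rose to 16 N, so the tray is against the stop. I'll back off the plate first, then go up.

```bash
python3 -m creep '60 0 0.5 0 0; 60 0 1 0 0; 60 0 1.5 0 0; 60 0 2 0 0; 60 0 2 0 0; 60 0 2 -0.6 0; 60 0 2 -1.2 0; 60 0 2 -1.8 0; 60 0 2 -2.4 0; 60 0 2 -3.4 0; 60 0 2 -5.4 0; 60 0 2 -9 0; 60 0 3 -13 0; 60 0 5 -16 0; 60 0 8 -18 0;60 0 12 -18 0;60 0 16 -18 0;60 0 20 -18 0;60 0 20 -18 0;60 0 20 -18 0';python3 - <<'E'
from h import *
import cv2
plan((36,-202,0),200)
im,d=grab_frame("scene"); cv2.imwrite("pics/s11.png",cv2.resize(im[150:305,175:365],None,fx=4,fy=3.8,interpolation=cv2.INTER_CUBIC))
im,d=grab_frame("top"); cv2.imwrite("pics/t11.png",cv2.resize(im[115:285,205:345],None,fx=3.5,fy=3.5,interpolation=cv2.INTER_CUBIC))
E
```

```text
clock: 12.55
eef_pos: [390.4, 7.2, 386.8]
tcp_rot: [3.091, -0.007, -1.636]
contact_force: [0.3, 0.5, 0.0]
opening: 0.6
shift cm [-0.06 -5.8  18.41]
roll deg 0.16652214975666174 tcp in chute [  35.5 -250.7  382.8] open 0.5998385704067295 F [0.3 0.5 0. ] M [ 0.07 -0.01 -0.1 ] t 12.55
```

View pics/s11.png

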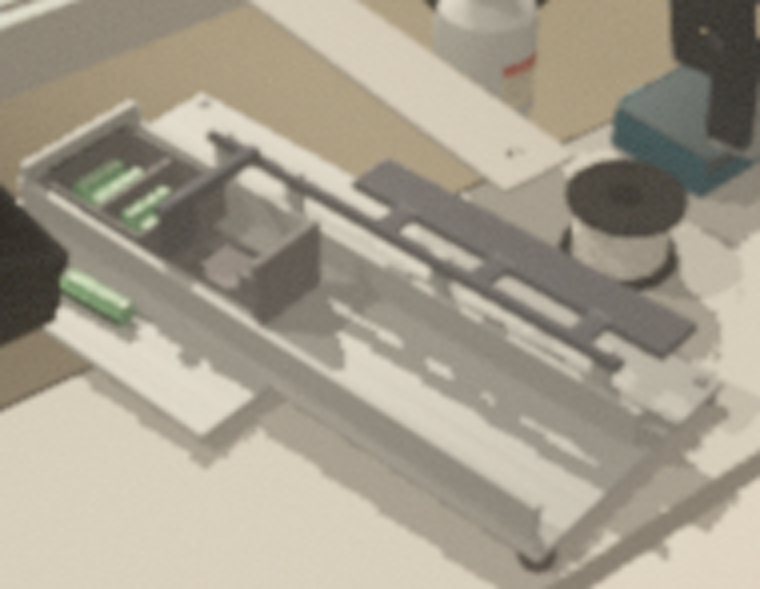

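View pics/t11.png

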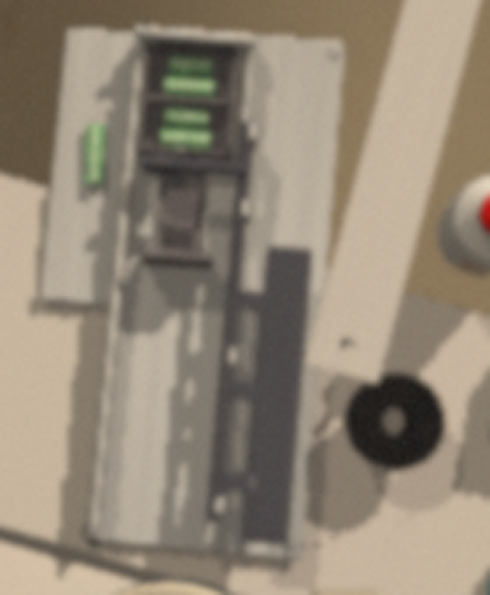

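```bash
python3 - <<'E'
from h import *
im,d=grab_frame("top"); d0=np.load("pics/top0.npy")
for u,v in ((270,258),(282,258),(284,200),(290,200)): print(np.median(d[v-2:v+3,u-2:u+3])-np.median(d0[v-2:v+3,u-2:u+3]))
for p in ((172,264),(150,260),(210,264)): print(C(T(*p,51),c0))
print(C(T(145,47,34),c0),C(T(240,50,34),c0))
print(np.abs(sense()['qvel']).max())
E
```

```text
-0.16113281
0.88623047
0.5529785
-0.0715332
[ -0.41605401 -60.67602548  47.        ]
[-14.08944092 -59.26079561  47.        ]
[ 22.79556204 -58.87868712  47.        ]
[-30.23340318  77.8884721   30.        ] [30.0537235  80.18769625 30.        ]
0.01080482228245802
```

Handle rear face at chute y ≈ -59 to -60 (home is -59), and the treadle depth is within 1 mm of the start, so the gate is shut.

```bash
python3 -c "
from rig import sign_off
print(sign_off())"
```

```text
the job is handed in; nothing more can be done
None
```

The tray is loaded and I've handed the job in at about 12.7 s of the 40 s allowed. `sign_off` gave no verdict, so this rests on my own checks.

One fingertip held the treadle down while the other pushed the tray by its handle plate, under the raised gate and up to the end stop. I then backed off the plate before lifting clear, and the gate dropped shut.

**Final checks, from the last pictures and readings:**
- **Tray home:** the handle's rear face is at chute y of about -59 to -61 mm (home is -59). The nose is within about 3 mm of the stop. At the end of the push the force rose to 16 N without the tray moving.
- **Gate shut:** the treadle's depth is back within 1 mm of its starting value, and the gate arm looks as it did at the start. I could not see the blade's lower edge itself, because it blends with the dark tray behind it.
- **Gate held up on the way:** I judged this from the pictures and the treadle force, since the gate angle cannot be read directly.
- **Bystanders:** the solder spool and terminal block look unmoved in both pictures.
- **Robot:** it is clear of everything, with contact force near zero.

**Disagreements along the way:**
- Near the end, the finger-based estimate of the tray's position read about 5 mm further home than the camera. I went by the camera and kept pushing until the force rose.
- The tool also leaned by about 0.05 rad under the pushing load, with no visible effect on the tray.

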